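# Empty the rinsing shaker into the tray

### The arm

A 6-joint arm with a two-finger parallel gripper is mounted at the origin on a cart in front of the work surface, level with it; the furniture and walls round the work are solid. World frame = base frame: x ahead of the robot, y to its left, z up, the work surface at z = 0. Lengths are in m, angles in rad, forces in N, time in s.
With the tool pointing down it reaches from about 0.25 to 0.725 m from the base axis. Payload 9.7 kg.
Tool frame: the origin (TCP) lies midway between the tips of the shut fingers; the grasp point (between the pads) lies 19 mm behind it (robot.grip_point_offset is the distance from the TCP to the grasp point, in m); z points along the fingers, y is the line along which they close (so a half turn about z gives the same grasp; the last joint's range is limited). The gripper opens to 85 mm and grips with 20 to 120 N. Pads are 22 mm wide; open, the fingers measure 114 mm over their backs; the gripper's body (76 mm by 85 mm) begins 54 mm behind the grasp point. The pads swing forward as they close: fully open they stand 13 mm farther back than shut.
Start: joints at [-1.107, 0.087, 0.176, 1.66, 0, 1.571], TCP at [0.246, -0.492, 0.231] pointing down, gripper open.
Joint ranges: [-3.13, 3.13], [-0.85, 1.81], [-1.15, 1.24], [-2.2, 2.28], [-1.44, 1.52], [-3.14, 3.14]. Speed limits (rad/s): [2.22, 2.22, 2.57, 3.14, 3.14, 3.14].

### API

Orientations are given as a unit quaternion [x, y, z, w].
In Python, from bench import robot, cams gives the robot as it stands.
- The arm moves only by the tool move_arm, never from a script. Its argument "deltas" is a list that holds one entry, the list of rows, each a list of 7 numbers: the shift along the tool's x, y, z in units of 250 mm (1.0 is 250 mm), then the turn, a rotation vector about the tool's x, y, z in units of 90 degrees (1.0 is 90 degrees), then the opening, from 0 (shut) to 1 (fully open). A call has 1 to 8 rows; each row is the pose to reach, as a shift and turn from the pose commanded when the call began, along the tool's axes at that moment; what a row does not reach only later rows make up. A row lasts 1/10 s, in which the tool goes at most 50 mm and 8.59 degrees, less where a joint would pass 70% of its speed; a pose out of reach is approached as far as the arm can. A call with a number of a shift or a turn outside -1 to 1 is refused whole. A call with a gripper value outside its range is refused whole. The fingers move at their own pace and stop on an object; "grip_force" is the grip in N (left out, the last holds). Time passes only in rows, so rows that repeat a pose let the fingers close. It gives the time, the measured TCP pose, the force, the opening and the grip force at its end, in the units of the state.
- robot.state(): the state, without advancing time (a new reading comes with each control period).
- cams.read_camera(name): name is "side" or "top"; returns the picture (480x640x3 uint8, red, green, blue); there is no depth.
- cams.camera_info(name): a dict with "camera_matrix" (3x3 intrinsics, pixels), "R" (3x3) and "t" (3): a world point X has camera coordinates R X + t. Camera axes: x right, y down, z forward; pixel columns grow to the right and rows downward; lengths in m; the calibration is good to about 2 mm. A picture is of the moment at which its call begins. camera_info takes no time and is no camera call.
- robot.job_done(): hands the job in; it is judged then, once.
Trained networks look in the newest picture that a camera, given by its name, has taken for a name from the list of things; names that differ only in an ending like _2 or _b are one class to them, and where a whole thing is asked for, a point or a joint stands for the part that bears it (a point fixed in the world has none). Each returns a list of dicts, best first, with "score" (0 to 1); they miss things now and then, are a little off and sometimes report something else, mostly with a low value. They report only what shows in the picture. A call takes as long as a camera call. They do not tell look-alikes from the thing itself.
- cams.masks_of(camera, name): "pixels" (480x640 bool, what is visible of it) and "rect" ([centre column, centre row, width, height] in pixels, round what is visible of it).
- cams.spot_point(camera, name): "location" ([row, column] in pixels: a listed point, or the origin of a listed thing).
The state is a dict: "clock": time; "q": joint angles; "qvel": joint speeds; "joint_torque": joint torques, N m; "tool_pos": TCP position; "tcp_rot": TCP orientation; "force": force on the tool from outside, world axes, zero at the start; "torque": the same for the moment, N m; "opening": finger opening in m; "gripper_force": force on a finger pad.
Only numpy, scipy, OpenCV 4.12 (cv2) and the standard library are available. Lean on these libraries where they do the work, as an engineer would, in place of code of your own. Each camera call takes 0.05 s, during which the arm holds its last target. There are 200 camera calls.

### The job

The rinsed nuts are still in the clear shaker that hangs in the tilting stand. Unscrew its perforated cap and lay it right way up and flat on the worktop; then swing the shaker over by its crank so that all four nuts pour out into the steel tray, and swing it back fully upright. Leave the tape measure, the roll of black tape and the marker pen where they are.

Things in the scene. Friction and masses are not known exactly. Their poses are not given: they have to be found in the camera images.
- stand: grey tilting stand, fixed: base plate 116x87x10 mm, two cheeks (9 mm thick, 32 wide, 131 high, at x = -41 and +41 mm) carry the shaker's level axle 115 mm above the worktop. Origin on the worktop straight below the upright shaker's axis; z up, x along the axle (-x: the crank's side), +y: the side to which the shaker tips, where the tray stands. Yaw within 0.3 of 0
- stand_axle (a point): point on the axle's line, 115 mm above the worktop, 101 mm from the stand's origin towards its -x, level with the middle of the crank's grip, which circles it at 60 mm: at tilt t the grip is at -60*cos(0.349+t) mm in the stand's y and 60*sin(0.349+t) mm above the axle, passing over the top. Axes as the stand's
- shaker (a joint): tilt of the shaker about the axle, rad: 0 upright (a stop), grows as the mouth swings to the stand's +y; 2.44 (140 degrees) is the other stop, nearly upside down. The axle is stiff (0.25 N m): the shaker stays where it is left; no latch or spring. Nuts slide out from about 2.1 and are all out a moment after it reaches 2.3 to 2.44
- crank_grip (a point): middle of the crank's grip, a round black bar 12 mm thick and 50 mm long, parallel to the axle (stand's x), 101 mm out on the stand's -x side, 60 mm from the axle. Shaker upright: 56 mm towards -y from the axle and 21 mm above it (136 mm above the worktop), free from above; fully tipped: 56 mm towards +y, again 21 mm above the axle. The bar can turn between the fingers
- shaker_mouth (a point): centre of the clear shaker's rim, 185 mm above the worktop when upright (70 mm from the axle). The shaker is a straight clear jar, 53 mm outside diameter below, 45 mm at the neck, 39 mm inside, 85 mm deep. Its neck carries two short thread tabs on opposite sides. z along the jar's axis, out of the mouth
- cap_center (a point): aluminium perforated screw cap on the shaker's mouth: ribbed round skirt 62 mm in diameter, 26 mm high (163 to 189 mm above the worktop at the start), 6.4 mm holes, 40 g. The point is its centre, half-way up; z out of its top. Turned 1.3 to 1.7 rad anticlockwise seen from above, from wherever it starts, it is free (see cap) and lifts straight off, clear after 26 mm
- nut_1_center (a point): one of four equal steel hexagon nuts, 16 mm across flats, 18.5 mm across corners, 8 mm thick, 15 g, loose inside the shaker at the start (two layers of two at its bottom); the point is its centre, half-way up
- nut_2_center (a point): one of four equal steel hexagon nuts, 16 mm across flats, 18.5 mm across corners, 8 mm thick, 15 g, loose inside the shaker at the start (two layers of two at its bottom); the point is its centre, half-way up
- nut_3_center (a point): one of four equal steel hexagon nuts, 16 mm across flats, 18.5 mm across corners, 8 mm thick, 15 g, loose inside the shaker at the start (two layers of two at its bottom); the point is its centre, half-way up
- nut_4_center (a point): one of four equal steel hexagon nuts, 16 mm across flats, 18.5 mm across corners, 8 mm thick, 15 g, loose inside the shaker at the start (two layers of two at its bottom); the point is its centre, half-way up
- tray: open steel tray 110 (x) x 130 (y) x 30 mm high outside, walls and floor 4 mm, fixed to the worktop on the stand's +y side, below where the mouth swings over; origin at the centre of its underside, z up; axes parallel to the stand's
- tape_measure: yellow tape measure, 47 x 78 x 64 mm, loose bystander; origin at the centre of its underside
- tape_roll: roll of black tape lying flat, 71 mm in diameter, 18 mm high, loose bystander; origin at the centre of its underside
- marker: black marker pen, 20 x 138 x 20 mm, lying along its y, loose bystander; origin at the centre of its underside
- cap: the same cap; origin at the centre of its underside. Short right-hand thread: two lugs in its skirt sit under two tabs of the neck. It turns easily; turned less than about 0.8 to 1.2 rad anticlockwise it is still held, past about 2.3 rad the lugs meet the next stop, clockwise they meet a stop at once
Things that resemble listed ones, but are neither listed nor needed, are in the scene too. Of the things like the cap, leave any that is pink; of the rest the larger one is meant.

How it is judged:
By the outcome, as a careful person would: the job done as asked, in the order asked, and still so for the second after the job is handed in, with the robot touching nothing.
It also fails if it takes over 72 s, if anything falls off the work surface, if the arm or the gripper's body presses on something with over 40 N, if the wrist force passes 120 N, or if a joint passes its speed limit or range.

## Working session

There is one attempt and no reset: what is moved stays moved. The work goes in short steps, Python scripts to look and compute and a tool call to move; the robot and the scene stay as the last step left them, time stands still between calls to the robot, and variables do not carry over. Pictures are saved under pics/ and viewed, at most 10 in all, crops included, and the job is handed in when it is done.

Besides the shell and the picture viewer there is one more tool, called as name(argument=value, ...) on one line, values as JSON. move_arm: Moves the arm, as the interface text tells. Its arguments: {"type":"object","properties":{"deltas":{"type":"array"},"grip_force":{"type":"number"}},"required":["deltas"]}

```bash
mkdir -p pics; python3 - <<'E'
from bench import robot,cams
import cv2,numpy as np
for c in("side","top"):
    im=cams.read_camera(c); cv2.imwrite(f"pics/{c}0.png",im[:,:,::-1])
    i=cams.camera_info(c); print(c,np.round(i["camera_matrix"],1).tolist(),np.round(i["R"],3).tolist(),np.round(i["t"],3).tolist())
    for n in("stand","cap_center","cap","shaker_mouth","crank_grip","tray","tape_measure","tape_roll","marker"):
        print(n,[(np.round(d["location"]).tolist(),round(d["score"],2)) for d in cams.spot_point(c,n)][:4])
print(robot.state())
E
```

```text
side [[610.8, 0.0, 331.5], [0.0, 610.8, 239.4], [0.0, 0.0, 1.0]] [[0.079, -0.997, 0.001], [-0.498, -0.04, -0.866], [0.864, 0.068, -0.499]] [-0.159, 0.379, 1.09]
stand [([280.0, 325.0], 0.78)]
cap_center [([312.0, 374.0], 0.89), ([308.0, 282.0], 0.76), ([221.0, 327.0], 0.68)]
cap [([229.0, 322.0], 0.79), ([311.0, 281.0], 0.74), ([315.0, 376.0], 0.56)]
shaker_mouth [([216.0, 326.0], 0.62)]
crank_grip [([260.0, 349.0], 0.95)]
tray [([281.0, 291.0], 0.69)]
tape_measure [([257.0, 393.0], 0.91)]
tape_roll [([318.0, 424.0], 0.78), ([263.0, 324.0], 0.51)]
marker [([260.0, 348.0], 0.16)]
top [[582.6, 0.0, 312.1], [0.0, 582.6, 241.9], [0.0, 0.0, 1.0]] [[0.023, -0.999, 0.024], [-0.98, -0.027, -0.195], [0.196, -0.019, -0.98]] [-0.13, 0.548, 1.13]
stand [([244.0, 302.0], 0.61)]
cap_center [([228.0, 302.0], 0.93), ([308.0, 364.0], 0.93), ([308.0, 258.0], 0.76)]
cap [([231.0, 306.0], 0.9), ([309.0, 362.0], 0.77), ([308.0, 262.0], 0.66)]
shaker_mouth []
crank_grip [([284.0, 333.0], 0.62)]
tray [([247.0, 260.0], 0.69)]
tape_measure [([188.0, 390.0], 0.56)]
tape_roll [([312.0, 414.0], 0.85)]
marker [([332.0, 200.0], 0.88), ([231.0, 307.0], 0.35)]
{'clock': 1.0, 'q': array([-1.10696576e+00,  8.68997022e-02,  1.75911909e-01,  1.65980832e+00,
       -3.54089372e-06,  1.57080171e+00]), 'qvel': array([ 0.00054493, -0.00061528,  0.00062163,  0.00298049,  0.00058745,
       -0.00046957]), 'joint_torque': array([-3.84032664e-04, -5.20106828e+01,  4.64870381e+01,  1.40904856e-03,
       -1.36881474e-05, -1.47061439e-05]), 'tool_pos': array([ 0.24605555, -0.49188835,  0.23129045]), 'tcp_rot': array([ 9.73228587e-01,  2.29839329e-01, -1.69861668e-06,  5.10373843e-07]), 'force': array([-1.20221558,  0.01352233, -0.53740911]), 'torque': array([-0.05034066,  0.00414757, -0.0303754 ]), 'gripper_force': 0.0, 'opening': 0.08548062972713645}
```

```bash
python3 - <<'E'
import cv2,numpy as np
a=cv2.imread("pics/top0.png")[150:370,160:450]; b=cv2.imread("pics/side0.png")[180:380,220:510]
v=np.vstack([cv2.resize(a,None,fx=2,fy=2)[:300*1+140],]); 
cv2.imwrite("pics/tc.png",cv2.resize(a,None,fx=2.7,fy=2.7,interpolation=2)); cv2.imwrite("pics/sc.png",cv2.resize(b,None,fx=2.7,fy=2.7,interpolation=2))
E
```

```text
(no output)
```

View pics/tc.png

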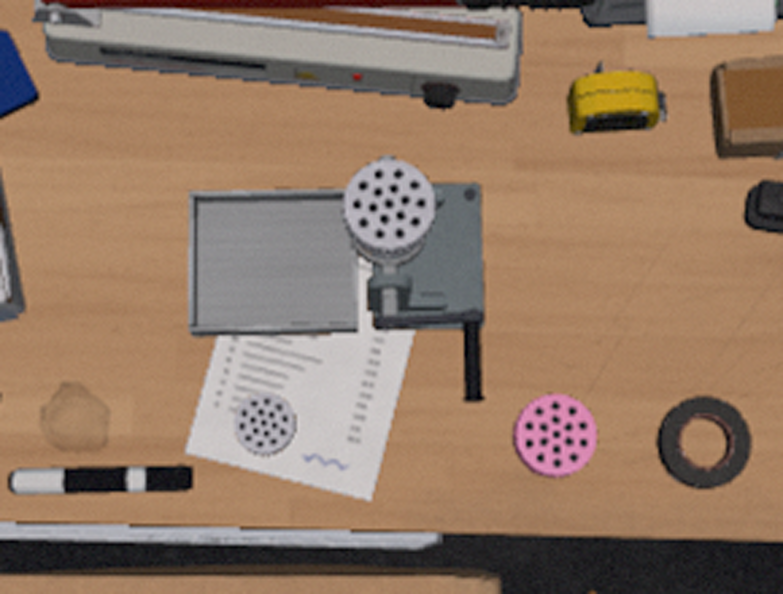

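View pics/sc.png

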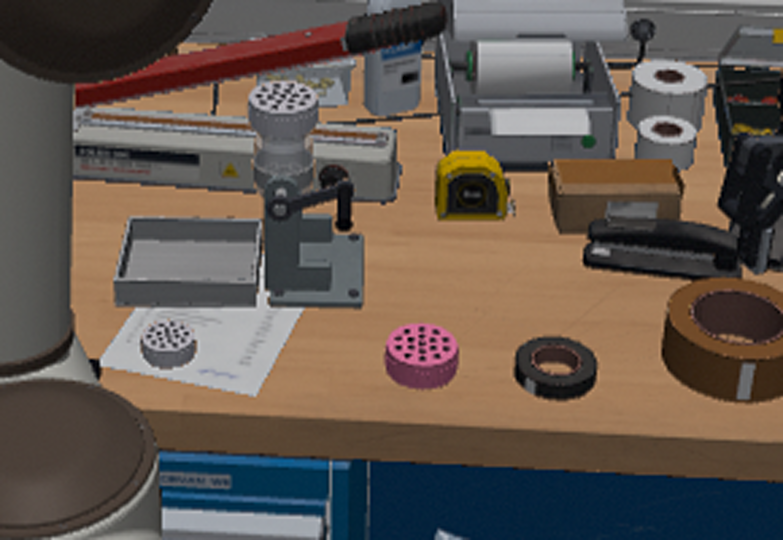

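The cap-like things in the top picture are the large grey one on the shaker at about (304, 226), a pink one at (365, 311) and a small grey one at (257, 307). The one on the shaker is meant: it is not pink, it is the larger, and it sits on the mouth, as the enlarged crop shows. The crank is on the robot's side, with its grip at about (335, 284), and the shaker tips to the left (world +y).

```bash
cat > h.py <<'E'
from bench import robot,cams
import cv2,numpy as np
from scipy.spatial.transform import Rotation as Ro
def P(c):
    i=cams.camera_info(c); return [np.array(i[k]) for k in("camera_matrix","R","t")]
def onz(c,u,v,z):
    K,R,t=P(c); d=R.T@np.linalg.solve(K,[u,v,1]); o=-R.T@t; return o+d*(z-o[2])/d[2]
def px(c,X):
    K,R,t=P(c); p=K@(R@np.array(X)+t); return p[:2]/p[2]
def tri(uv):  # {cam:(u,v)}
    Ms=[(P(c)[0]@np.c_[P(c)[1],P(c)[2]],np.array(x,float)) for c,x in uv.items()]
    X=cv2.triangulatePoints(Ms[0][0],Ms[1][0],Ms[0][1],Ms[1][1])[:,0]; return X[:3]/X[3]
def down(yaw): # tool z down, tool y axis at world angle yaw(+-)
    y=np.array([np.cos(yaw),np.sin(yaw),0]); z=np.array([0,0,-1.]); return Ro.from_matrix(np.c_[np.cross(y,z),y,z])
def delta(pos,rot,s=None):
    s=s or robot.state(); R0=Ro.from_quat(s["tcp_rot"])
    return np.round(R0.inv().apply(np.array(pos)-s["tool_pos"])/.25,3),np.round((R0.inv()*rot).as_rotvec()/(np.pi/2),3)
E
python3 - <<'E'
from h import *
def best(c,n,near):
    m=cams.masks_of(c,n); m=min(m,key=lambda d:np.hypot(d["rect"][0]-near[0],d["rect"][1]-near[1])); print(c,n,np.round(m["rect"],1),round(m["score"],2)); return m
for c in("top","side"): cams.read_camera(c)
for n,a,b in(("cap",(304,226),(327,221)),("crank_grip",(335,284),(349,258)),("tray",(255,247),(291,281)),("stand",(320,245),(325,270)),("tape_measure",(388,187),(394,250)),("tape_roll",(420,313),(424,316)),("marker",(198,327),(0,0))):
    for c,q in(("top",a),("side",b)):
        try: best(c,n,q)
        except Exception as e: print(c,n,e)
print("cap top", onz("top",304.4,225.9,.189), onz("side",220+284/2.7,180+97/2.7,.189))
print("grip ends",onz("top",334.8,270,.137),onz("top",335.5,298,.137))
print("baseplate corners",[onz("top",160+u/2.7,150+v/2.7,.01).round(3) for u,v in((482,186),(483,325))])
print("tray",[onz("top",160+u/2.7,150+v/2.7,.03).round(3) for u,v in((191,193),(190,333),(357,331))])
print("axes tool",Ro.from_quat(robot.state()["tcp_rot"]).as_matrix().round(3))
E
```

```text
top cap [305.9 226.4  34.6  37.2] 0.64
side cap [325.5 220.8  25.7  19. ] 0.7
top crank_grip [317.  268.4  50.3  63.2] 0.82
side crank_grip [334.2 248.8  37.9  29.5] 0.6
top tray [261.2 246.2  62.3  57.3] 0.64
side tray [288.1 279.4  51.2  34.6] 0.88
top stand [318.7 256.6  44.6  84.8] 0.77
side stand [334.2 264.   42.4  66.4] 0.87
top tape_measure [388.7 185.9  34.4  22.9] 0.77
side tape_measure [397.9 250.8  27.6  27.7] 0.63
top tape_roll [417.2 313.2  34.6  34.7] 0.61
side tape_roll [426.3 316.4  25.4  23.9] 0.77
top marker [197.3 329.2  68.   11.4] 0.61
side marker [332.5 249.4  37.6  32.4] 0.73
cap top [ 0.5535056  -0.09935928  0.189     ] [ 0.55295501 -0.10017099  0.189     ]
grip ends [ 0.48220399 -0.15875294  0.137     ] [ 0.42969766 -0.16085389  0.137     ]
baseplate corners [array([ 0.612, -0.173,  0.01 ]), array([ 0.501, -0.175,  0.01 ])]
tray [array([0.595, 0.054, 0.03 ]), array([0.486, 0.049, 0.03 ]), array([ 0.491, -0.078,  0.03 ])]
axes tool [[ 0.894  0.447  0.   ]
 [ 0.447 -0.894  0.   ]
 [ 0.    -0.    -1.   ]]
```

move_arm(deltas=[[[0.18,-0.085,0,0,0,0,1],[0.36,-0.17,0,0,0,0,1],[0.54,-0.256,0,0,0,0,1],[0.72,-0.341,0,0,0,0,1],[0.9,-0.427,0,0,0,0,1],[0.99,-0.45,0,0,0,0,1]]])

```text
clock: 2.4
tool_pos: [0.4186, -0.2776, 0.2317]
tcp_rot: [0.973, 0.231, 0.0, 0.0]
force: [0.2, -0.5, 0.3]
opening: 0.0854
gripper_force: 0.0
```

move_arm(deltas=[[[0.18,-0.085,0,0,0,0,1],[0.36,-0.17,0,0,0,0,1],[0.54,-0.256,0,0,0,0,1],[0.7,-0.34,0,0,0,0,1],[0.805,-0.402,0,0,0,0,1],[0.809,-0.404,0,0,0,0,1],[0.809,-0.404,0,0,0,0,1]]])

```text
clock: 3.1
tool_pos: [0.5529, -0.0992, 0.231]
tcp_rot: [0.973, 0.231, -0.0, -0.0]
force: [-0.7, -0.5, -0.2]
opening: 0.0854
gripper_force: 0.0
```

```bash
python3 - <<'E'
from h import *
s=robot.state(); print(s["clock"],s["tool_pos"],s["q"].round(2),s["force"]); print(delta([.5532,-.0998,.159],down(-1.107)))
im=[]
for c in("top","side"): cams.read_camera(c)
im=cams.read_camera("side")[130:280,240:440]; cv2.imwrite("pics/a.png",cv2.resize(im,None,fx=3.5,fy=3.5)[:,:,::-1])
E
```

```text
3.1 [ 0.55287603 -0.09922416  0.23101403] [-0.18  0.12  0.21  1.66 -0.    2.5 ] [-0.69371621 -0.49399481 -0.18152087]
(array([0.   , 0.003, 0.288]), array([-0.   ,  0.   ,  0.001]))
```

View pics/a.png

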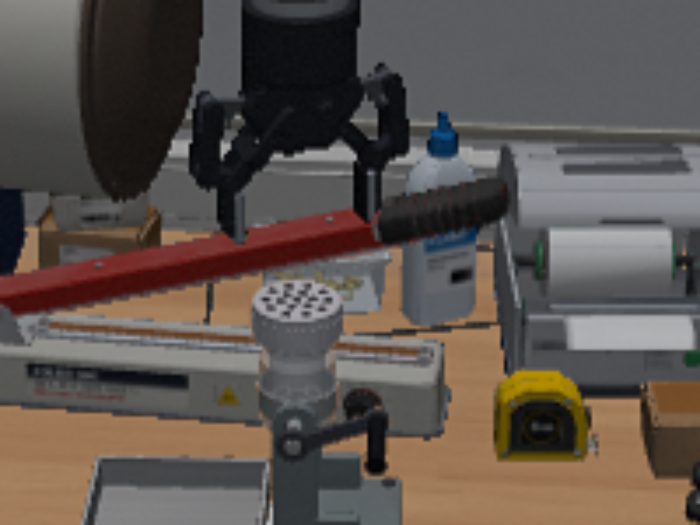

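The picture shows the open fingers straddling the cap, centred above it (crop x ≈ 300 against the cap at 297). I'll go down and grip.

move_arm(deltas=[[[0,0.002,0.1,0,0,0,1],[0,0.003,0.2,0,0,0,1],[0,0.003,0.29,0,0,0,1],[0,0.003,0.29,0,0,0,1]]])

```text
clock: 3.65
tool_pos: [0.5512, -0.1013, 0.156]
tcp_rot: [0.973, 0.229, -0.002, -0.001]
force: [-0.0, -0.9, 0.0]
opening: 0.0852
gripper_force: 0.0
```

move_arm(deltas=[[[0,0,0,0,0,0,0.6],[0,0,0,0,0,0,0.6],[0,0,0,0,0,0,0.6],[0,0,0,0,0,0,0.6],[0,0,0,0,0,0,0.6],[0,0,0,0,0,0,0.6]]], grip_force=30)

```text
clock: 4.25
tool_pos: [0.5531, -0.1002, 0.1608]
tcp_rot: [0.973, 0.23, 0.001, -0.0]
force: [-3.8, 3.1, 4.1]
opening: 0.0611
gripper_force: 33.2
```

move_arm(deltas=[[[0,0,0,0,0,-0.09,0.6],[0,0,0,0,0,-0.18,0.6],[0,0,0,0,0,-0.27,0.6],[0,0,0,0,0,-0.36,0.6],[0,0,0,0,0,-0.45,0.6],[0,0,0,0,0,-0.54,0.6],[0,0,0,0,0,-0.62,0.6],[0,0,0,0,0,-0.62,0.6]]])

```text
clock: 5.05
tool_pos: [0.5541, -0.1006, 0.1608]
tcp_rot: [0.752, 0.659, 0.001, 0.001]
force: [2.0, 0.7, 6.2]
opening: 0.0611
gripper_force: 33.4
```

move_arm(deltas=[[[0,0,0,0,0,-0.09,0.6],[0,0,0,0,0,-0.18,0.6],[0,0,0,0,0,-0.27,0.6],[0,0,0,0,0,-0.34,0.6],[0,0,0,0,0,-0.34,0.6],[0,0,0,0,0,-0.34,0.6]]])

```text
clock: 5.65
tool_pos: [0.5553, -0.1003, 0.1609]
tcp_rot: [0.554, 0.833, 0.002, 0.002]
force: [8.3, 2.3, 3.5]
opening: 0.0612
gripper_force: 33.3
```

```bash
python3 - <<'E'
from h import *
s=robot.state(); print(s["clock"],s["tool_pos"],s["q"].round(2),s["force"].round(1),s["torque"].round(2),s["opening"],s["gripper_force"])
R=Ro.from_quat(s["tcp_rot"]).as_matrix(); print(R.round(3))
E
```

```text
5.65 [ 0.55532093 -0.10032806  0.16092837] [-0.18  0.1   0.05  1.52  0.    0.99] [8.3 2.3 3.5] [ 0.48 -1.52  0.11] 0.061172832559118664 33.27415296302888
[[-0.387  0.922  0.006]
 [ 0.922  0.387  0.   ]
 [-0.002  0.006 -1.   ]]
```

move_arm(deltas=[[[0,0,-0.015,0,0,0,0.6],[0,0,-0.03,0,0,0,0.6],[0,0,-0.045,0,0,0,0.6],[0,0,-0.045,0,0,0,0.6]]])

```text
clock: 6.05
tool_pos: [0.5551, -0.1002, 0.1712]
tcp_rot: [0.554, 0.833, 0.001, 0.002]
force: [9.6, 2.7, -1.3]
opening: 0.0613
gripper_force: 35.0
```

move_arm(deltas=[[[0,0,-0.05,0,0,0,0.6],[0,0,-0.1,0,0,0,0.6],[0,0,-0.17,0,0,0,0.6],[0,0,-0.24,0,0,0,0.6],[0,0,-0.28,0,0,0,0.6],[0,0,-0.28,0,0,0,0.6]]])

```text
clock: 6.65
tool_pos: [0.5536, -0.1007, 0.242]
tcp_rot: [0.553, 0.833, 0.0, 0.001]
force: [0.1, -0.7, -1.1]
opening: 0.0614
gripper_force: 36.2
```

```bash
python3 - <<'E'
from h import *
s=robot.state(); print(s["tool_pos"],s["force"].round(1),s["opening"])
a=cams.read_camera("side")[130:290,250:410]; b=cams.read_camera("top")[170:330,250:410]; cv2.imwrite("pics/b.png",cv2.resize(np.hstack([a,b]),None,fx=2.5,fy=2.5)[:,:,::-1])
for n,u,v,z in(("pink",365,311,.0),("small",257,307,.0),("roll",420,313,.0),("meas",388,187,.03),("marker",198,329,.01)): print(n,onz("top",u,v,z).round(3))
E
```

```text
[ 0.55359989 -0.10065629  0.24203639] [ 0.1 -0.7 -1.1] 0.061405849169931796
pink [ 0.418 -0.231  0.   ]
small [ 0.421 -0.006  0.   ]
roll [ 0.417 -0.347  0.   ]
meas [ 0.68  -0.276  0.03 ]
marker [0.372 0.112 0.01 ]
```

View pics/b.png

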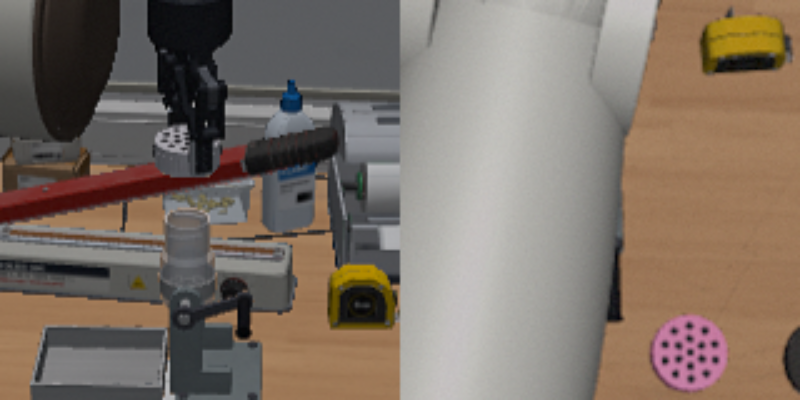

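The cap is off and level in the fingers (side picture, crop about (188, 147)), and the jar is bare below it. I'll lay the cap on the clear worktop at about (0.545, -0.285).

move_arm(deltas=[[[-0.17,-0.08,0,0,0,0,0.6],[-0.34,-0.16,0,0,0,0,0.6],[-0.5,-0.24,0,0,0,0,0.6],[-0.62,-0.3,0.05,0,0,0,0.6],[-0.666,-0.317,0.2,0,0,0,0.6],[-0.666,-0.317,0.4,0,0,0,0.6],[-0.666,-0.317,0.6,0,0,0,0.6],[-0.666,-0.317,0.76,0,0,0,0.6]]])

```text
clock: 7.55
tool_pos: [0.5434, -0.2841, 0.0458]
tcp_rot: [0.553, 0.833, -0.0, -0.002]
force: [1.7, -0.3, -0.2]
opening: 0.0615
gripper_force: 36.2
```

move_arm(deltas=[[[0,0,0.06,0,0,0,0.6],[0,0,0.12,0,0,0,0.6],[0,0,0.16,0,0,0,0.6],[0,0,0.16,0,0,0,0.6],[0,0,0.16,0,0,0,0.6]]])

```text
clock: 8.05
tool_pos: [0.5459, -0.285, 0.0115]
tcp_rot: [0.552, 0.834, 0.0, 0.001]
force: [1.1, 0.6, -0.3]
opening: 0.0612
gripper_force: 36.2
```

move_arm(deltas=[[[0,0,0.012,0,0,0,0.6],[0,0,0.024,0,0,0,0.6],[0,0,0.032,0,0,0,0.6],[0,0,0.032,0,0,0,0.6]]])

```text
clock: 8.45
tool_pos: [0.545, -0.2846, 0.0018]
tcp_rot: [0.552, 0.834, -0.0, -0.0]
force: [0.1, 0.1, -1.0]
opening: 0.0614
gripper_force: 36.2
```

move_arm(deltas=[[[0,0,0.006,0,0,0,0.6],[0,0,0.01,0,0,0,0.6],[0,0,0.01,0,0,0,0.6]]])

```text
clock: 8.75
tool_pos: [0.545, -0.2846, -0.0007]
tcp_rot: [0.552, 0.834, -0.0, -0.0]
force: [-0.1, -0.5, -0.4]
opening: 0.061
gripper_force: 36.2
```

move_arm(deltas=[[[0,0,0.004,0,0,0,0.6],[0,0,0.008,0,0,0,0.6],[0,0,0.008,0,0,0,0.6]]])

```text
clock: 9.05
tool_pos: [0.5452, -0.2847, -0.0021]
tcp_rot: [0.552, 0.834, -0.0, 0.0]
force: [-1.7, 1.0, 3.2]
opening: 0.0613
gripper_force: 36.5
```

Touching. Release and lift.

move_arm(deltas=[[[0,0,0,0,0,0,0.8],[0,0,0,0,0,0,1],[0,0,0,0,0,0,1],[0,0,0,0,0,0,1],[0,0,0,0,0,0,1]]])

```text
clock: 9.55
tool_pos: [0.5451, -0.2846, -0.0026]
tcp_rot: [0.552, 0.834, -0.0, -0.0]
force: [0.5, -1.1, -0.5]
opening: 0.0854
gripper_force: 0.0
```

move_arm(deltas=[[[0,0,-0.08,0,0,0,1],[0,0,-0.25,0,0,0,1],[0,0,-0.45,0,0,0,1],[0,0,-0.65,0,0,0,1],[0,0,-0.85,0,0,0,1],[0,0,-0.88,0,0,0,1],[0,0,-0.88,0,0,0,1]]])

```text
clock: 10.25
tool_pos: [0.5459, -0.2851, 0.2198]
tcp_rot: [0.552, 0.834, 0.0, 0.002]
force: [0.5, -0.3, -0.8]
opening: 0.0854
gripper_force: 0.0
```

```bash
python3 - <<'E'
from h import *
a=cams.read_camera("side")[190:340,300:460]; b=cams.read_camera("top")[180:330,290:450]; cv2.imwrite("pics/c.png",cv2.resize(np.hstack([a,b]),None,fx=2.5,fy=2.5)[:,:,::-1])
s=robot.state(); print(s["clock"],s["tool_pos"],s["q"].round(2))
for ya in(np.pi/2+.04,-np.pi/2+.04): print(delta([.4545,-.160,.190],down(ya)))
print(onz("top",335,284,.137))
E
```

```text
10.35 [ 0.54492619 -0.28454801  0.21613835] [-0.48  0.24  0.32  1.65 -0.    0.69]
(array([ 0.6  , -0.138,  0.105]), array([-0.   , -0.001, -0.77 ]))
(array([ 0.6  , -0.138,  0.105]), array([-1.00e-03,  0.00e+00,  1.23e+00]))
[ 0.45581988 -0.1595281   0.137     ]
```

View pics/c.png

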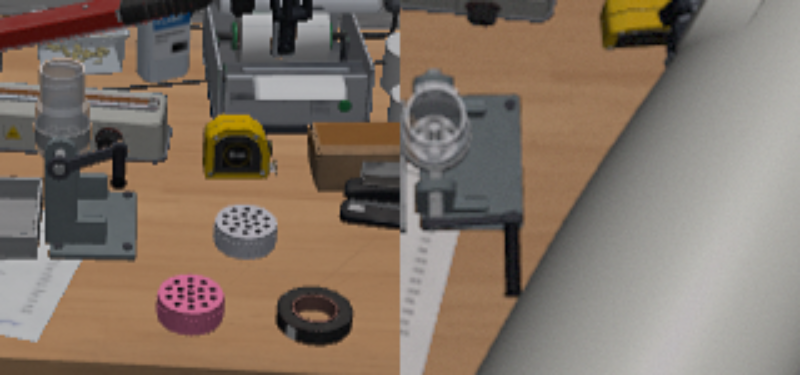

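The cap lies flat and top up at about (248, 230) in the side crop. Now the crank grip.

move_arm(deltas=[[[0.1,-0.02,0,0,0,-0.095,0.5],[0.2,-0.04,0,0,0,-0.19,0.5],[0.3,-0.07,0,0,0,-0.285,0.5],[0.4,-0.09,0.02,0,0,-0.38,0.5],[0.5,-0.11,0.05,0,0,-0.475,0.5],[0.58,-0.13,0.08,0,0,-0.57,0.5],[0.6,-0.138,0.1,0,0,-0.665,0.5],[0.6,-0.138,0.1,0,0,-0.76,0.5]]])

```text
clock: 11.15
tool_pos: [0.4532, -0.1589, 0.1898]
tcp_rot: [-0.016, 1.0, 0.001, -0.002]
force: [0.6, -0.2, 0.5]
opening: 0.043
gripper_force: 0.0
```

```bash
python3 - <<'E'
from h import *
s=robot.state(); print(s["clock"],s["tool_pos"],s["q"].round(2),s["opening"])
print(Ro.from_quat(s["tcp_rot"]).as_matrix().round(3)); print(delta([.455,-.160,.117],down(np.pi/2+.04)))
E
```

```text
11.15 [ 0.4532068  -0.15889081  0.18983652] [-0.34 -0.09 -0.08  1.58  0.   -0.37] 0.04296611542209714
[[-1.    -0.031 -0.004]
 [-0.031  1.     0.001]
 [ 0.004  0.001 -1.   ]]
(array([-0.008, -0.005,  0.291]), array([ 0.001, -0.002, -0.006]))
```

move_arm(deltas=[[[-0.005,-0.005,0.1,0,0,-0.006,0.5],[-0.005,-0.005,0.2,0,0,-0.006,0.5],[-0.005,-0.005,0.27,0,0,-0.006,0.5],[-0.005,-0.005,0.29,0,0,-0.006,0.5],[-0.005,-0.005,0.29,0,0,-0.006,0.5]]])

```text
clock: 11.65
tool_pos: [0.4551, -0.1609, 0.1183]
tcp_rot: [-0.017, 1.0, 0.001, -0.002]
force: [0.3, 0.3, 0.2]
opening: 0.0425
gripper_force: 0.0
```

move_arm(deltas=[[[0,0,0,0,0,0,0.1],[0,0,0,0,0,0,0.05],[0,0,0,0,0,0,0.05],[0,0,0,0,0,0,0.05],[0,0,0,0,0,0,0.05],[0,0,0,0,0,0,0.05]]], grip_force=30)

```text
clock: 12.25
tool_pos: [0.4564, -0.1585, 0.1209]
tcp_rot: [-0.018, 1.0, 0.003, 0.001]
force: [-1.1, 17.3, 4.2]
opening: 0.0106
gripper_force: 30.1
```

```bash
python3 - <<'E'
from h import *
s=robot.state(); print(s["clock"],s["tool_pos"],s["force"].round(1),s["torque"].round(2),s["opening"]); R=Ro.from_quat(s["tcp_rot"]).as_matrix();print(R.round(3))
a=cams.read_camera("side")[150:310,240:440]; cv2.imwrite("pics/d.png",cv2.resize(a,None,fx=3.5,fy=3.5)[:,:,::-1])
c,yw=.349,.035
for k in range(0,15):
    t=2.44*k/14; dy=-60*np.cos(c+t)+60*np.cos(c); dz=60*np.sin(c+t)-60*np.sin(c)
    w=np.array([-np.sin(yw)*dy,np.cos(yw)*dy,dz])/250; print(round(t,2),(R.T@w).round(3).tolist())
E
```

```text
12.25 [ 0.45635636 -0.15853131  0.12088694] [-1.1 17.3  4.2] [3.42 0.12 0.1 ] 0.010606303892545934
[[-0.999 -0.036  0.001]
 [-0.035  0.999  0.006]
 [-0.001  0.006 -1.   ]]
0.0 [0.0, 0.0, 0.0]
0.17 [-0.0, 0.018, -0.038]
0.35 [-0.0, 0.042, -0.072]
0.52 [-0.0, 0.072, -0.101]
0.7 [-0.0, 0.106, -0.125]
0.87 [-0.0, 0.144, -0.143]
1.05 [-0.0, 0.184, -0.153]
1.22 [-0.0, 0.226, -0.157]
1.39 [-0.0, 0.268, -0.153]
1.57 [-0.0, 0.308, -0.142]
1.74 [-0.0, 0.346, -0.124]
1.92 [-0.0, 0.38, -0.1]
2.09 [-0.0, 0.409, -0.07]
2.27 [-0.0, 0.433, -0.036]
2.44 [-0.0, 0.451, 0.002]
```

View pics/d.png

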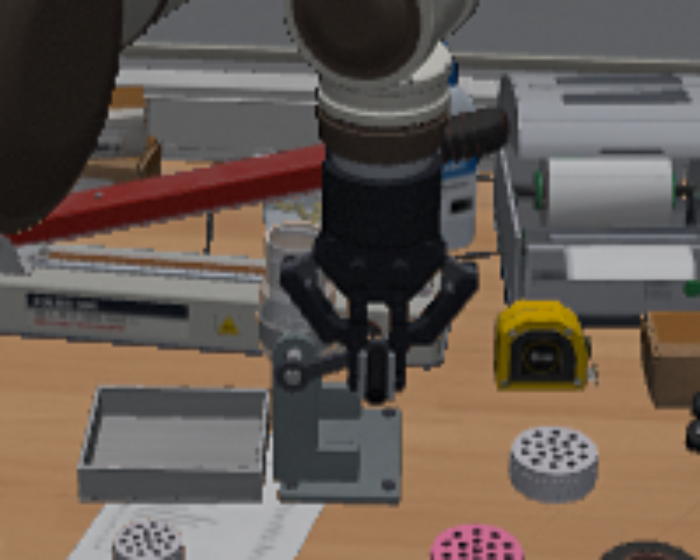

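The bar is between the fingers, and the side force of 17 N means the grip is about 2 mm further to +y than commanded. I'll tilt along the arc with that offset added.

move_arm(deltas=[[[0,0.016,-0.02,0,0,0,0.05],[0,0.026,-0.042,0,0,0,0.05],[0,0.05,-0.076,0,0,0,0.05],[0,0.08,-0.105,0,0,0,0.05],[0,0.114,-0.129,0,0,0,0.05],[0,0.152,-0.147,0,0,0,0.05],[0,0.192,-0.157,0,0,0,0.05],[0,0.192,-0.157,0,0,0,0.05]]])

```text
clock: 13.1
tool_pos: [0.4549, -0.1138, 0.1629]
tcp_rot: [-0.016, 1.0, -0.002, 0.002]
force: [-5.7, -3.1, 14.6]
opening: 0.0106
gripper_force: 30.8
```

```bash
cat > arc.py <<'E'
from h import *
s=robot.state(); R=Ro.from_quat(s["tcp_rot"]).as_matrix(); print(s["clock"],s["tool_pos"].round(4),s["force"].round(1),s["torque"].round(2),s["opening"].round(4)); print(R.round(3).tolist())
yw=.035;ax=np.array([.5535,-.0999,.115])+[-.101*np.cos(yw),-.101*np.sin(yw),0]
g=s["tool_pos"]-.019*R[:,2]; d=g-ax; yy=-np.sin(yw)*d[0]+np.cos(yw)*d[1]; print("grip rel",yy,d[2],np.hypot(yy,d[2]),"tilt",np.arctan2(d[2],-yy)-.349)
E
python3 arc.py
```

```text
Traceback (most recent call last):
  File "arc.py", line 2, in <module>
    s=robot.state(); R=Ro.from_quat(s["tcp_rot"]).as_matrix(); print(s["clock"],s["tool_pos"].round(4),s["force"].round(1),s["torque"].round(2),s["opening"].round(4)); print(R.round(3).tolist())
                                                                                                                                                ^^^^^^^^^^^^^^^^^^
AttributeError: 'float' object has no attribute 'round'
```

```bash
sed -i 's/s\["opening"\].round(4)/s["opening"]/' arc.py; python3 arc.py
```

```text
13.1 [ 0.4549 -0.1138  0.1629] [-5.7 -3.1 14.6] [-0.76  1.04  0.05] 0.010614425789449856
[[-0.999, -0.033, 0.004], [-0.033, 0.999, -0.004], [-0.004, -0.004, -1.0]]
grip rel -0.010364584777317392 0.06691097398450359 0.06770895847050902 tilt 1.0681165887470454
```

move_arm(deltas=[[[0,0,0,0,0,0,0.05],[0,0,0,0,0,0,0.05]]])

```text
clock: 13.3
tool_pos: [0.4549, -0.1138, 0.1629]
tcp_rot: [-0.017, 1.0, -0.001, 0.002]
force: [-4.8, -1.3, 14.0]
opening: 0.0103
gripper_force: 30.7
```

```bash
python3 arc.py; python3 - <<'E'
from h import *
a=cams.read_camera("side")[160:300,260:400]; b=cams.read_camera("top")[190:330,260:400];cv2.imwrite("pics/e.png",cv2.resize(np.hstack([a,b]),None,fx=2.8,fy=2.8)[:,:,::-1])
E
```

```text
13.3 [ 0.4549 -0.1138  0.1629] [-4.8 -1.3 14. ] [-0.48  1.01  0.12] 0.010289721913176512
[[-0.999, -0.033, 0.004], [-0.033, 0.999, -0.002], [-0.004, -0.003, -1.0]]
grip rel -0.010357510728331482 0.06690742443216764 0.06770436819462777 tilt 1.0682118164006844
```

View pics/e.png

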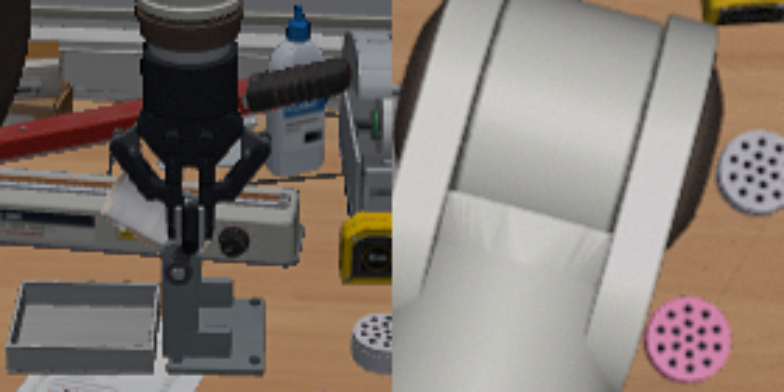

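The side picture shows the shaker tilted about 1.1 rad with the bar still in the fingers. I'll carry on over the top.

move_arm(deltas=[[[0,0.042,-0.014,0,0,0,0.05],[0,0.084,-0.01,0,0,0,0.05],[0,0.124,0.001,0,0,0,0.05],[0,0.162,0.019,0,0,0,0.05],[0,0.196,0.043,0,0,0,0.05],[0,0.225,0.073,0,0,0,0.05],[0,0.249,0.107,0,0,0,0.05],[0,0.261,0.136,0,0,0,0.05]]])

```text
clock: 14.2
tool_pos: [0.4525, -0.0479, 0.1272]
tcp_rot: [-0.017, 1.0, -0.001, 0.001]
force: [-3.3, -0.8, 8.7]
opening: 0.0104
gripper_force: 33.6
```

```bash
python3 arc.py
```

```text
14.2 [ 0.4525 -0.0479  0.1272] [-3.3 -0.8  8.7] [-0.35  0.62  0.05] 0.01039309349233598
[[-0.999, -0.033, 0.002], [-0.033, 0.999, -0.001], [-0.002, -0.001, -1.0]]
grip rel 0.05550837939615879 0.031230013442751267 0.0636906109471587 tilt 2.280113559219335
```

move_arm(deltas=[[[0,0.003,0.012,0,0,0,0.05],[0,0.004,0.02,0,0,0,0.05],[0,0.004,0.02,0,0,0,0.05],[0,0.004,0.02,0,0,0,0.05],[0,0.004,0.02,0,0,0,0.05],[0,0.004,0.02,0,0,0,0.05],[0,0.004,0.02,0,0,0,0.05],[0,0.004,0.02,0,0,0,0.05]]])

```text
clock: 15.0
tool_pos: [0.4524, -0.0461, 0.1223]
tcp_rot: [-0.017, 1.0, 0.001, 0.001]
force: [-2.2, 5.6, 4.1]
opening: 0.0105
gripper_force: 33.7
```

```bash
python3 arc.py; python3 - <<'E'
from h import *
for c in("side","top"):
    im=cams.read_camera(c); 
    if c=="side": a=im[200:310,240:400]
    print(c,[(np.round(d["location"]).tolist(),round(d["score"],2)) for d in cams.spot_point(c,"nut_1_center")])
cv2.imwrite("pics/f.png",cv2.resize(a,None,fx=4.5,fy=4.5)[:,:,::-1])
E
```

```text
15.0 [ 0.4524 -0.0461  0.1223] [-2.2  5.6  4.1] [1.07 0.47 0.15] 0.010504699792266122
[[-0.999, -0.034, 0.002], [-0.034, 0.999, 0.002], [-0.002, 0.002, -1.0]]
grip rel 0.05730652673640181 0.02626259501177529 0.06303778155473477 tilt 2.362872143469409
side [([270.0, 302.0], 0.59)]
top []
```

View pics/f.png

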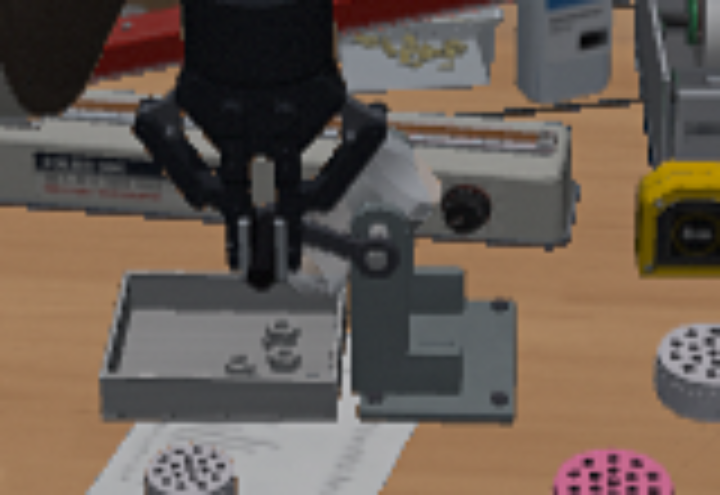

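The shaker is tipped and at least three nuts lie in the tray around (240–285, 335–365) in the crop. I'll press it fully to the stop, wait, and count.

move_arm(deltas=[[[0,0,0.01,0,0,0,0.05],[0,0,0.016,0,0,0,0.05],[0,0,0.016,0,0,0,0.05],[0,0,0.016,0,0,0,0.05],[0,0,0.016,0,0,0,0.05],[0,0,0.016,0,0,0,0.05],[0,0,0.016,0,0,0,0.05],[0,0,0.016,0,0,0,0.05]]])

```text
clock: 16.0
tool_pos: [0.4525, -0.0457, 0.1207]
tcp_rot: [-0.017, 1.0, 0.001, 0.002]
force: [-10.9, 9.7, 24.4]
opening: 0.0106
gripper_force: 35.7
```

```bash
python3 arc.py; python3 - <<'E'
from h import *
im=cams.read_camera("side"); a=im[235:300,255:335]
print([(np.round(d["rect"]).tolist(),round(d["score"],2)) for d in cams.masks_of("side","nut_1_center")])
cv2.imwrite("pics/g.png",cv2.resize(a,None,fx=9,fy=9,interpolation=cv2.INTER_CUBIC)[:,:,::-1])
R=Ro.from_quat(robot.state()["tcp_rot"]).as_matrix()
E
```

```text
16.0 [ 0.4525 -0.0457  0.1207] [-10.9   9.7  24.4] [1.85 2.16 0.12] 0.010617437527396089
[[-0.999, -0.034, 0.004], [-0.034, 0.999, 0.002], [-0.004, 0.002, -1.0]]
grip rel 0.057690670606423994 0.024686611753210727 0.06275063565313642 tilt 2.3882569094918553
[([398.0, 281.0, 27.0, 26.0], 0.52)]
```

View pics/g.png

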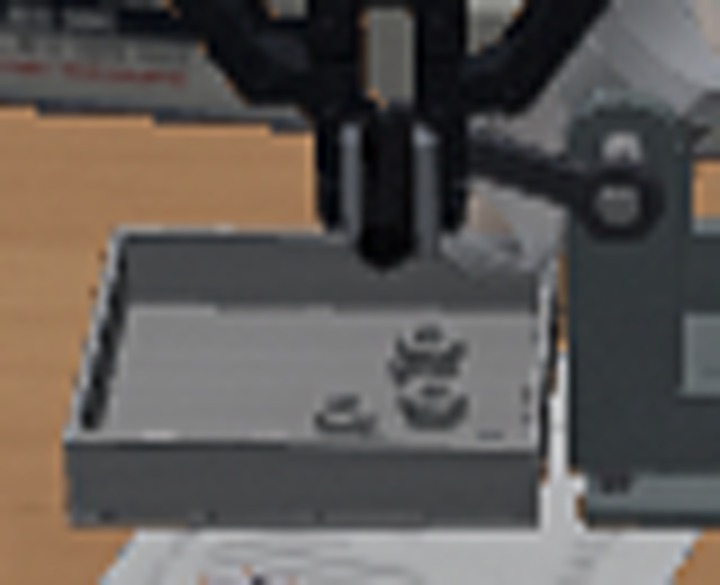

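The shaker is at its stop. Nuts show at (345, 415), (433, 405) and (430, 350), with what looks like a fourth half hidden behind the front wall at (490, 435). I'll swing back and check again once the arm is clear.

move_arm(deltas=[[[0,-0.018,-0.054,0,0,0,0.05],[0,-0.042,-0.088,0,0,0,0.05],[0,-0.071,-0.118,0,0,0,0.05],[0,-0.105,-0.142,0,0,0,0.05],[0,-0.143,-0.16,0,0,0,0.05],[0,-0.183,-0.171,0,0,0,0.05],[0,-0.225,-0.175,0,0,0,0.05],[0,-0.267,-0.171,0,0,0,0.05]]])

```text
clock: 16.9
tool_pos: [0.4555, -0.1127, 0.162]
tcp_rot: [-0.017, 1.0, 0.001, 0.002]
force: [0.3, 6.8, 11.3]
opening: 0.0108
gripper_force: 32.7
```

```bash
python3 arc.py
```

```text
16.9 [ 0.4555 -0.1127  0.162 ] [ 0.3  6.8 11.3] [ 1.67 -0.25  0.1 ] 0.010789844575683301
[[-0.999, -0.035, 0.005], [-0.035, 0.999, 0.002], [-0.005, 0.002, -1.0]]
grip rel -0.009403069669413136 0.06596378366689078 0.06663061214532104 tilt 1.080201290891717
```

move_arm(deltas=[[[0,-0.04,0.004,0,0,0,0.05],[0,-0.078,0.022,0,0,0,0.05],[0,-0.112,0.048,0,0,0,0.05],[0,-0.142,0.078,0,0,0,0.05],[0,-0.166,0.113,0,0,0,0.05],[0,-0.184,0.152,0,0,0,0.05],[0,-0.188,0.16,0,0,0,0.05],[0,-0.188,0.16,0,0,0,0.05]]])

```text
clock: 17.7
tool_pos: [0.4572, -0.1585, 0.123]
tcp_rot: [-0.017, 1.0, 0.002, 0.003]
force: [-2.5, 16.9, 18.9]
opening: 0.0105
gripper_force: 33.8
```

```bash
python3 arc.py
```

```text
17.7 [ 0.4572 -0.1585  0.123 ] [-2.5 16.9 18.9] [3.31 0.61 0.11] 0.010490406389882674
[[-0.999, -0.035, 0.005], [-0.035, 0.999, 0.004], [-0.005, 0.004, -1.0]]
grip rel -0.05530970405638016 0.02700095309337429 0.06154847545435187 tilt 0.10514495624623704
```

move_arm(deltas=[[[0,0.004,0.012,0,0,0,0.05],[0,0.004,0.02,0,0,0,0.05],[0,0.004,0.02,0,0,0,0.05]]])

```text
clock: 18.0
tool_pos: [0.4579, -0.1585, 0.1212]
tcp_rot: [-0.017, 1.0, 0.0, 0.004]
force: [-8.9, 12.9, 40.2]
opening: 0.0102
gripper_force: 36.9
```

```bash
python3 arc.py
```

```text
18.0 [ 0.4579 -0.1585  0.1212] [-8.9 12.9 40.2] [2.74 1.86 0.05] 0.010157133904183721
[[-0.999, -0.035, 0.009], [-0.035, 0.999, 0.001], [-0.009, 0.0, -1.0]]
grip rel -0.055255693677361224 0.025248978719375578 0.06075115315891426 tilt 0.07961684076259595
```

Firmly on the upright stop. Ease off, release, and lift away to one side to look.

move_arm(deltas=[[[0,0.01,-0.012,0,0,0,0.05],[0,0.01,-0.012,0,0,0,0.2],[0,0.008,-0.012,0,0,0,0.45],[0,0.004,-0.012,0,0,0,0.45],[0,0.004,-0.012,0,0,0,0.45]]])

```text
clock: 18.5
tool_pos: [0.4558, -0.1587, 0.1167]
tcp_rot: [-0.017, 1.0, 0.0, -0.0]
force: [-0.4, -0.3, -0.4]
opening: 0.0383
gripper_force: 0.0
```

move_arm(deltas=[[[0,0,-0.1,0,0,0,0.45],[0,0,-0.25,0,0,0,0.45],[0,0,-0.4,0,0,0,0.45],[0.1,-0.15,-0.45,0,0,0,0.45],[0.2,-0.35,-0.45,0,0,0,0.45],[0.3,-0.55,-0.45,0,0,0,0.45],[0.35,-0.75,-0.45,0,0,0,0.45],[0.35,-0.8,-0.45,0,0,0,0.45]]])

```text
clock: 19.3
tool_pos: [0.3735, -0.3644, 0.2291]
tcp_rot: [-0.015, 1.0, 0.0, -0.0]
force: [0.3, 0.4, 0.1]
opening: 0.0382
gripper_force: 0.0
```

```bash
python3 - <<'E'
from h import *
t=cams.read_camera("top"); s=cams.read_camera("side")
a=cv2.resize(t[215:280,225:325],None,fx=5,fy=5,interpolation=2); b=cv2.resize(s[200:270,290:370],None,fx=3.2,fy=4.64,interpolation=2)
b=cv2.resize(s[195:275,300:350],(203,325)); d=cv2.resize(s[255:300,255:315],(370,275)); e=cv2.resize(t[170:335,180:440],(330,275))
cv2.imwrite("pics/z.png",np.vstack([np.hstack([a,b])[:, :700],np.hstack([d,e])])[:,:,::-1])
st=robot.state(); print(st["clock"],st["tool_pos"],st["force"])
E
```

```text
19.4 [ 0.37409062 -0.36428676  0.2284206 ] [ 0.68211415  0.01761355 -0.65518461]
```

View pics/z.png

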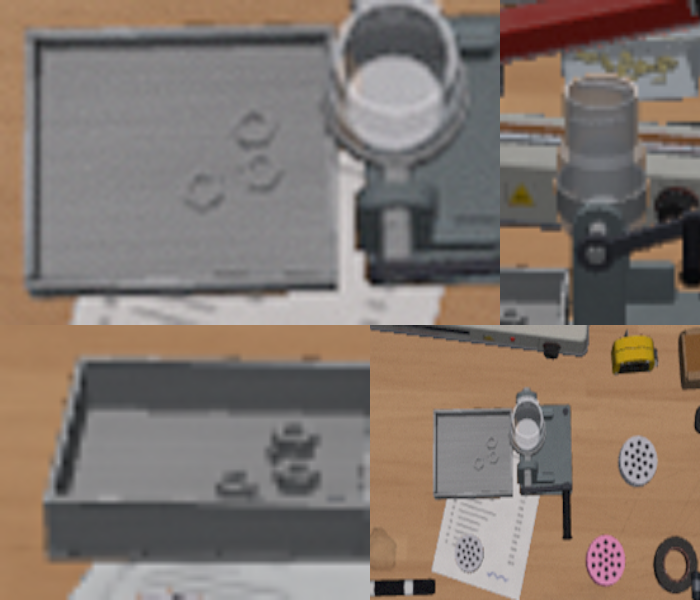

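```bash
python3 - <<'E'
from h import *
for u,v in((255,128),(262,172),(205,190)):
    for z in(.012,.020):
        X=onz("top",225+u/5,215+v/5,z); q=[px("side",[X[0],X[1],h]) for h in(z,.004)]
        print((u,v),z,X.round(3),[ (round((a-255)*370/60),round((b-255)*275/45+325)) for a,b in q])
t=cams.read_camera("top"); s=cams.read_camera("side")
cv2.imwrite("pics/t9.png",t[:,:,::-1])
g=t.mean(2).round().astype(int); print("top tray"); print(g[234:260,260:296])
g=s.mean(2).round().astype(int); print("side tray"); print(g[268:286,286:318])
for c in("top","side"):
    for k in range(1): print(c,[(np.round(d["rect"],1).tolist(),round(d["score"],2)) for d in cams.masks_of(c,"nut_1_center")],[(np.round(d["location"],1).tolist(),round(d["score"],2)) for d in cams.spot_point(c,"nut_2_center")])
E
```

```text
(255, 128) 0.012 [ 0.56  -0.041  0.012] [(295, 446), (295, 462)]
(255, 128) 0.02 [ 0.559 -0.041  0.02 ] [(295, 432), (296, 464)]
(262, 172) 0.012 [ 0.542 -0.045  0.012] [(298, 471), (298, 487)]
(262, 172) 0.02 [ 0.54  -0.045  0.02 ] [(298, 457), (299, 489)]
(205, 190) 0.012 [ 0.533 -0.021  0.012] [(238, 480), (239, 496)]
(205, 190) 0.02 [ 0.532 -0.022  0.02 ] [(238, 466), (240, 498)]
top tray
[[137 133 136 135 133 134 136 132 134 135 135 133 133 134 134 133 131 133
  129 133 133 137 131 133 131 132 133 132 136 121 113 141 123  99 139 184]
 [137 134 133 134 136 134 133 135 133 133 132 132 131 131 131 132 132 132
  131 131 130 131 133 131 125 131 130 130 128 112 107 129 131 121 137 162]
 [133 135 134 134 135 133 134 130 131 133 132 135 133 133 133 134 134 133
  128 128 131 129 131 128 131 132 130 131 123 104 111 108 139 136 145 167]
 [135 137 135 137 132 132 134 133 134 133 132 134 135 138 129 111 120 130
  134 131 132 131 131 130 132 126 130 130 127 112 105 107 128 141 159 173]
 [132 133 132 133 133 135 132 133 134 132 133 135 137 129 107 104  92 110
  138 132 132 131 134 132 133 130 
[... 4971 characters left out ...]
  66  71  69
   66  66  99 134 132 131 132 132 132  98 141  34 190 190]
 [139 136 138 139  82  68  72  72  74  69  97 136 137 137 108  84  82  80
   79 104 138 135 130 131 131 135 136 127 160  43 173 171]
 [145 135 136 137 122 106 107 106 107  93 106 117 137 137 138 139 140 141
  140 141 138 138 108 109 108 140 139 135 164  44 193 190]
 [ 71  87  88  89  91  93 100 101 103 103 105 106 106 109 114 115 114 116
  117 132 134 136 138 140 142 137 138 138 131  44 197 196]
 [ 73  72  74  73  73  73  73  72  73  72  73  73  71  71  71  69  71  70
   71  70  71  70  70  70  70  68  70  68  82  54 197 195]]
top [([276.0, 241.3, 9.7, 9.0], 0.51)] [([246.8, 275.8], 0.5)]
side [] [([279.9, 304.4], 0.49)]
```

The two cameras agree on the nuts: two lie on the tray floor within about 1 px. The third spot (0.560, -0.041) only matches if the nut seen there is one thickness higher, on top of a second nut. That makes four in the tray; the jar's floor shows empty, and the shaker is back on its stop.

```bash
python3 -c "
from bench import robot
print(robot.job_done())"
```

```text
the job is handed in; nothing more can be done
None
```

The cap is off and lies flat and right way up on the worktop. The shaker was tipped out and is back upright on its stop. All four nuts appear to be in the tray: three are plainly visible, and the fourth is inferred from both cameras to be stacked under one of them. I never moved the tape measure, tape roll or marker, and the job was handed in at about 20 s.

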